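# Tip spent cells through the spring flap of the drop box

## Robot

A 6-joint arm with a two-finger parallel gripper is mounted at the origin on the work surface. World frame = base frame: x ahead of the robot, y to its left, z up, the work surface at z = 0. Lengths are in mm, angles in rad, forces in N, time in s.
With the tool pointing down it reaches from about 300 to 850 mm from the base axis. Payload 4.2 kg.
Tool frame: the origin (TCP) lies at the very end of the fingers, on their centre line; the grasp point (between the pads) lies behind it (tcp_to_grasp is the z of the grasp point in the tool frame, in mm); z points along the fingers, y is the line along which they close (so a half turn about z gives the same grasp; the last joint's range is limited). The gripper opens to 91 mm and grips with 3 to 60 N. Pads are 32 mm wide; open, the fingers measure 118 mm over their backs; the gripper's body (76 mm by 178 mm) begins 60 mm behind the grasp point.
Start: joints at [1.207, 0.32, 1.565, -0, 1.257, -0.02], TCP at [193.817, 541.367, 213.976] pointing down, gripper open.
Joint ranges: [-3.11, 3.11], [-0.84, 2.01], [0.21, 2.61], [-1.34, 4.49], [0.05, 2.63], [-2.56, 2.56]. Speed limits (rad/s): [2.57, 2.57, 3.14, 3.14, 3.14, 3.14].

## Interface

Orientations are given as a rotation vector (axis times angle).
In Python, from cell import * gives the robot as it stands. The module is installed in compiled form; this text tells all that it offers.
- The arm moves only by the tool play_rows, never from a script. Its arguments are lists of equal length, an entry for each row: "linear": the shift along the tool's x, y, z as a fraction of full scale, a list of three; "rotation": the turn, a rotation vector about the tool's x, y, z as a fraction of full scale, a list of three; "gripper": the closure, from 0 (fully open) to 1 (shut). A call has 1 to 20 rows; each row shifts and turns the commanded pose from where the row before left it, along the tool's axes as they then stand; what a row does not reach is not made up. Full scale, the value 1, is 0.04 m for a shift and 45 degrees for a turn. A row lasts 1/12 s, in which the tool goes at most 41.7 mm and 7.16 degrees, less where a joint would pass 70% of its speed; a pose out of reach is approached as far as the arm can. A call with a number of a shift or a turn outside -1 to 1 is refused whole. A call with a gripper value outside its range is refused whole. The fingers move at their own pace and stop on an object; the grip force is fixed at half the most. Time passes only in rows, so rows that do not move let the fingers close. It gives the time, the measured TCP pose, the force, the opening and the grip force at its end, in the units of the state.
- state(): the state, without advancing time (a new reading comes with each control period).
- camera(name): name is "side" or "top"; returns a dict with "image" (384x512x3 uint8, red, green, blue), "range_z" (384x512 float32, mm along the optical axis (not along the pixel's ray), 0 where there is no reading), "camera_matrix" (3x3 intrinsics, pixels), "dist" ([k1, k2, p1, p2, k3] as OpenCV has them; the pictures are not rectified), "extrinsics" (4x4, takes a point from world to camera coordinates). Camera axes: x right, y up, looking along -z (the intrinsics and any distortion apply to the point x, -y, -z); pixel columns grow to the right and rows downward; lengths in mm; the calibration is good to about 2 mm. A picture is of the moment at which its call begins.
- close_job(): hands the job in; it is judged then, once.
The state is a dict: "clock": time; "qpos": joint angles; "dq": joint speeds; "joint_efforts": joint torques, N m; "tool_pos": TCP position; "ee_rot": TCP orientation; "wrist_force": force on the tool from outside, world axes, zero at the start; "moment": the same for the moment, N m; "finger_gap": finger opening in mm; "gripper_force": force on a finger pad.
Only numpy, scipy, OpenCV 4.12 (cv2) and the standard library are available. Lean on these libraries where they do the work, as an engineer would, in place of code of your own. Each camera call takes 0.05 s, during which the arm holds its last target. There are 200 camera calls.

## Task

Of the two identical white scoop trays, take the one holding two battery cells by its grip fin and carry it level to the drop box. Push the spring flap in with the tray's spout and, with the tray holding the flap open, tip it so that both cells drop into the box. Then draw the tray out and stand it upright on the bench again, the flap shut.

Things in the scene. Friction and masses are not known exactly. Their poses are not given: they have to be found in the camera images.
- scoop: White scoop tray with the 2 cells (twin holds steel collars), mm: 150 x 64; 0.22 kg. Origin: floor underside; x level out of the spout, z up. Rear wall x=-60. Floor 3 thick to x=20, then a 14 deg ramp to the lip at x=70, 16 up; side walls 48 high run on as ears to x=90. Grip fin at x=-30, y=0: 40 along x, 16 along y, z=53-89, on a strap. Cells stay to 10 deg spout-down; they roll out by 35-45.
- cell_a: Battery cell, dark cylinder 26 mm diameter, 50 mm long, about 65 g, lying crosswise in the scoop. Origin at its centre, its y axis along the cylinder.
- cell_b: The other cell in the scoop, the same as cell_a.
- dropbox: Grey steel box fixed to the bench, empty, in mm: 200 deep (x), 160 wide (y), 202 high. Origin: centre of its underside; its front faces its -x axis, so parts go in along +x. Upright front wall at x=-100. Above it the slanted mouth, shut by the flap, rises from its sill (x=-100, z=120) to the hinge (x=-52, z=202), 105 wide, centred on y=0. Flat roof behind the hinge, walls 4 thick.
- flap (a joint): Hinge angle of the steel flap (100 x 90 mm), rad: 0 shut by its spring, grows as it swings inward about its upper edge, to 1.4. 2 to 3 N at its lower end opens it. A tray going level or slightly spout-down over the sill, floor 10 mm above it, pushes it in and it rests on the tray's walls; with the ears 65 mm past the sill there is room to tip the tray about the sill to 45 deg.

How it is judged:
By the outcome, as a careful person would: the job done as asked, in the order asked, and still so for the second after the job is handed in, with the robot touching nothing.
It also fails if it takes over 58 s, if anything falls off the work surface, if the arm or the gripper's body presses on something with over 40 N, if the wrist force passes 120 N, or if a joint passes its speed limit or range.

## Working session

There is one attempt and no reset: what is moved stays moved. The work goes in short steps, Python scripts to look and compute and a tool call to move; the robot and the scene stay as the last step left them, time stands still between calls to the robot, and variables do not carry over. Pictures are saved under pics/ and viewed, at most 10 in all, crops included, and the job is handed in when it is done.

Besides the shell and the picture viewer there is one more tool, called after "Emit:" as a command line: name --argument value ..., lists and objects as JSON in quotes. play_rows: Moves the arm, as the interface text tells. Its arguments: {"type":"object","properties":{"linear":{"type":"array"},"rotation":{"type":"array"},"gripper":{"type":"array"}},"required":["linear","rotation","gripper"]}

```bash
mkdir -p pics
cat > h.py <<'E'
from cell import *
import numpy as np, cv2
def grab(n,tag):
    c=camera(n); cv2.imwrite(f'pics/{tag}.png',c['image'][:,:,::-1]); np.savez(f'pics/{tag}.npz',**c); return c
def cloud(c):
    K,d,E=c['camera_matrix'],np.array(c['dist'],float),np.array(c['extrinsics'])
    h,w=c['range_z'].shape; u,v=np.meshgrid(np.arange(w),np.arange(h))
    p=cv2.undistortPoints(np.stack([u,v],-1).reshape(-1,1,2).astype(float),np.array(K,float),d).reshape(h,w,2)
    z=c['range_z'].astype(float)
    P=np.stack([p[...,0]*z,-p[...,1]*z,-z,np.ones_like(z)],-1)
    W=(P@np.linalg.inv(E).T)[...,:3]; W[z<=0]=np.nan; return W
E
python3 - <<'E'
from h import *
s=state();print(s)
for n in('top','side'):
    c=grab(n,n+'0');print(n,np.linalg.inv(c['extrinsics'])[:3].round(2).tolist())
a=[cv2.imread(f'pics/{n}0.png') for n in('top','side')]
E
```

```text
{'clock': 0.0, 'qpos': array([ 1.20699718e+00,  3.20277414e-01,  1.56566433e+00, -2.22655446e-05,
        1.25737750e+00, -2.00258000e-02]), 'dq': array([ 0.00023853,  0.00057369,  0.00075909,  0.00064469,  0.00233184,
       -0.00055169]), 'joint_efforts': array([-2.55044310e-03, -4.12472999e+01, -2.31964248e+01,  7.23943161e-02,
        4.57687641e-02, -1.53060646e-04]), 'tool_pos': array([193.64265597, 540.88591819, 213.13430105]), 'ee_rot': array([-5.37279171e-01, -3.09499432e+00,  2.66840869e-03]), 'wrist_force': array([ 0.42320651, -0.54528465,  0.17877045]), 'moment': array([-0.03111196,  0.00443768,  0.01531175]), 'gripper_force': 0.0, 'finger_gap': 91.26837084778896}
top [[0.01, 0.99, -0.11, 412.25], [-1.0, 0.01, 0.01, 30.88], [0.01, 0.11, 0.99, 1204.55]]
side [[0.95, 0.16, -0.27, 304.87], [-0.32, 0.47, -0.83, -788.18], [-0.0, 0.87, 0.49, 607.69]]
```

View pics/top0.png

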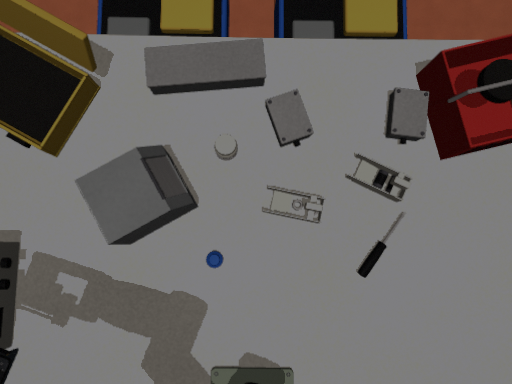

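View pics/side0.png

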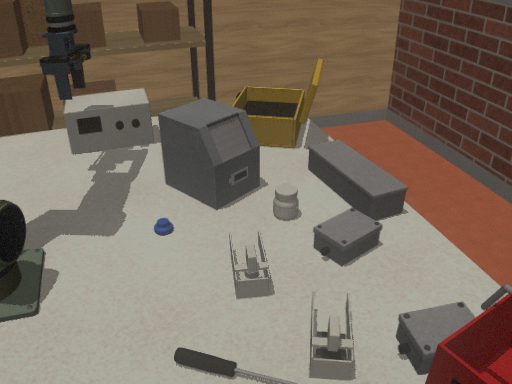

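The top view shows a tray at (294,205) with collars and one at (380,178) with dark cells. The drop box is at (138,195), its mouth facing right near (170,178). Next I measure both.

Run:
```python
from h import *
c=dict(np.load('pics/top0.npz')); W=cloud(c); np.set_printoptions(precision=1,suppress=True)
print('bench',W[300,300],W[330,450])
def rect(sl,lo,hi,name):
    P=W[sl].reshape(-1,3); P=P[(P[:,2]>lo)&(P[:,2]<hi)]
    r=cv2.minAreaRect(P[:,:2].astype(np.float32)); print(name,len(P),P.mean(0),r,cv2.boxPoints(r).tolist())
A=np.s_[145:210,335:420]; B=np.s_[175:230,255:335]; D=np.s_[135:250,70:205]
for n,s in(('cells',A),('rings',B)):
    rect(s,35,60,n+' walls'); rect(s,80,100,n+' fin')
rect(D,190,215,'roof'); rect(D,100,215,'box all')
s=dict(np.load('pics/side0.npz')); S=cloud(s).reshape(-1,3)
for nm,Q in(('top',W[D].reshape(-1,3)),('side',S)):
    m=(Q[:,2]>197)&(Q[:,2]<208)&(np.abs(Q[:,0]-380)<200)&(Q[:,1]>100)&(Q[:,1]<500)
    P=Q[m]; 
    if len(P)>20: print(nm,P.mean(0),cv2.minAreaRect(P[:,:2].astype(np.float32)))
# front wall from side
m=(S[:,2]>15)&(S[:,2]<110)&(S[:,0]>300)&(S[:,0]<560)&(S[:,1]>140)&(S[:,1]<460)
P=S[m];print(len(P),P.min(0),P.max(0)); r=cv2.minAreaRect(P[:,:2].astype(np.float32));print(r)
img=c['image'][:,:,::-1]
a=cv2.resize(img[140:240,250:425],None,fx=4.5,fy=4.5,interpolation=cv2.INTER_CUBIC); cv2.imwrite('pics/z.png',a)
```

```text
bench [ 268.2 -121.4    0.1] [ 199.8 -502.     0.9]
cells walls 413 [ 576.1 -333.1   47.5] ((584.0645141601562, -320.4392395019531), (150.93670654296875, 65.64813995361328), 64.68635559082031) [[522.1239624023438, -374.62646484375], [581.4685668945312, -402.69586181640625], [646.0050659179688, -266.25201416015625], [586.6604614257812, -238.1826171875]]
cells fin 125 [ 564.7 -358.9   89.1] ((564.6273193359375, -359.76507568359375), (41.82168960571289, 16.794370651245117), 63.8745002746582) [[547.8801879882812, -374.8418884277344], [562.9586791992188, -382.2370910644531], [581.3744506835938, -344.6882629394531], [566.2959594726562, -337.2930603027344]]
rings walls 334 [ 506.6 -121.2   49.3] ((510.6786804199219, -101.06643676757812), (148.7859649658203, 64.5589599609375), 78.8870849609375) [[464.66571044921875, -167.84283447265625], [528.01416015625, -180.2861328125], [556.691650390625, -34.2900390625], [493.34320068359375, -21.84674072265625]]
rings fin 114 [ 502.2 -143.9   89.6] ((502.3161315917969, -144.31471252441406), (40.725589752197266, 15.68734073638916), 78.57841491699219) [[49
[... 438 characters left out ...]
95703125]]
box all 7218 [519.3 271.2 190.7] ((524.7169189453125, 273.52960205078125), (162.05389404296875, 201.75120544433594), 30.14240837097168) [[403.99163818359375, 320.0770263671875], [505.30120849609375, 145.6066436767578], [645.4421997070312, 226.982177734375], [544.1326293945312, 401.45257568359375]]
top [505.5 293.1 203.7] ((514.60986328125, 290.9736328125), (161.40411376953125, 161.0522918701172), 29.730539321899414)
side [503.5 282.6 202.4] ((514.3714599609375, 290.9267578125), (162.63026428222656, 160.23680114746094), 29.411422729492188)
2263 [406.6 145.3  15.3] [559.9 321.8 110. ]
((464.02301025390625, 227.8370361328125), (61.36122512817383, 212.6863555908203), 46.5609016418457)
```

View pics/z.png

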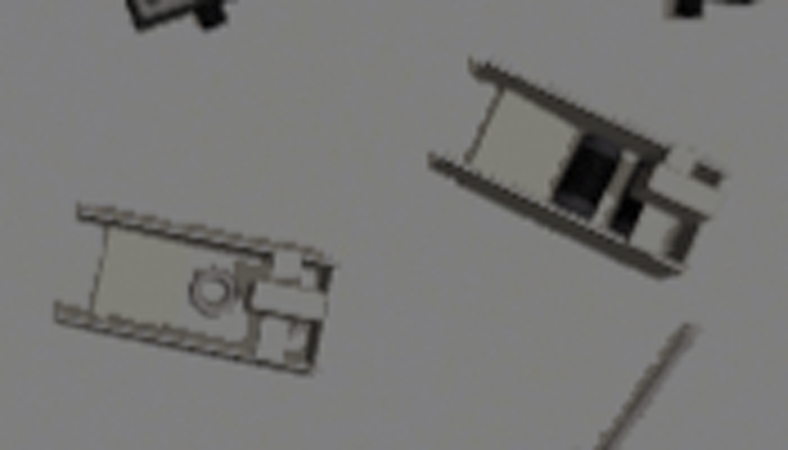

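The z.png crop confirms it: the right tray (crop about (590,170)) holds the dark cells. Its fin is at (564.7,-360) with heading 64.4°. The box origin is (524.7,273.5) with its axis at 120°. All measured sizes match the ones given. I'm starting the traverse now.

Emit:
play_rows --linear '[[-0.54,-0.6,0],[-0.54,-0.6,0],[-0.54,-0.6,0],[-0.54,-0.6,0],[-0.54,-0.6,0],[-0.54,-0.6,0],[-0.54,-0.6,0],[-0.54,-0.6,0],[-0.54,-0.6,0],[-0.54,-0.6,0],[-0.54,-0.6,0],[-0.54,-0.6,0],[-0.54,-0.6,0],[-0.54,-0.6,0],[-0.54,-0.6,0],[-0.54,-0.6,0],[-0.54,-0.6,0],[-0.54,-0.6,0],[-0.54,-0.6,0],[-0.54,-0.6,0]]' --rotation '[[0,0,0],[0,0,0],[0,0,0],[0,0,0],[0,0,0],[0,0,0],[0,0,0],[0,0,0],[0,0,0],[0,0,0],[0,0,0],[0,0,0],[0,0,0],[0,0,0],[0,0,0],[0,0,0],[0,0,0],[0,0,0],[0,0,0],[0,0,0]]' --gripper '[0,0,0,0,0,0,0,0,0,0,0,0,0,0,0,0,0,0,0,0]'

```text
clock: 1.77
tool_pos: [438.8, -57.8, 213.7]
ee_rot: [-0.538, -3.095, -0.0]
wrist_force: [1.6, 0.4, 0.0]
finger_gap: 91.2
gripper_force: 0.0
```

Emit:
play_rows --linear '[[0,0,0],[0,0,0],[0,0,0],[0,0,0],[0,0,0],[0,0,0],[0,0,0],[0,0,0],[0,0,0],[0,0,0],[0,0,0],[0,0,0],[0,0,0],[0,0,0],[0,0,0],[0,0,0]]' --rotation '[[0,0,0.15],[0,0,0.15],[0,0,0.15],[0,0,0.15],[0,0,0.15],[0,0,0.15],[0,0,0.15],[0,0,0.15],[0,0,0.15],[0,0,0.15],[0,0,0.15],[0,0,0.15],[0,0,0.15],[0,0,0.15],[0,0,0],[0,0,0]]' --gripper '[0,0,0,0,0,0,0,0,0,0,0,0,0,0,0,0]'

```text
clock: 3.1
tool_pos: [438.5, -56.1, 213.7]
ee_rot: [-2.635, -1.71, 0.001]
wrist_force: [-0.7, 0.7, -0.1]
finger_gap: 90.9
gripper_force: 0.0
```

```bash
cat >> h.py <<'E'
from scipy.spatial.transform import Rotation as R
np.set_printoptions(precision=3,suppress=True)
def to(pos,Rt):
    "tool-frame shift (units of 40mm) and turn (units of 45deg) from the measured pose"
    s=state(); Rc=R.from_rotvec(s['ee_rot'])
    print('clock',s['clock'],'tcp',s['tool_pos'],'q',s['qpos'],'F',s['wrist_force'],'gap',s['finger_gap'],s['gripper_force'])
    print('shift',Rc.inv().apply(np.array(pos)-s['tool_pos'])/40,'turn',(Rc.inv()*Rt).as_rotvec()/(np.pi/4))
def down(yang,tip=0):
    "tool down, tool y at yang deg; tip about tray -y(=tool y)"
    a=np.radians(yang); y=np.array([np.cos(a),np.sin(a),0]); z=np.array([0,0,-1.]); x=np.cross(y,z)
    return R.from_matrix(np.stack([x,y,z],1))
E
python3 - <<'E'
import cell; print([n for n in dir(cell) if n[0]!='_'], getattr(cell,'tcp_to_grasp',None))
from h import *
s=state(); print({k:s[k] for k in s if 'grasp' in k})
to([564.7,-360,150],down(-25.6))
E
```

```text
['PlanningError', 'camera', 'close_job', 'state', 'tcp_to_grasp'] -18.8
{}
clock 3.1 tcp [438.508 -56.126 213.689] q [-0.153  0.11   1.844  0.     1.188  0.266] F [-0.747  0.683 -0.136] gap 90.91726508491045 0.0
shift [-5.654  5.975  1.589] turn [-0.001  0.     0.035]
```

Emit:
play_rows --linear '[[-0.47,0.5,0.05],[-0.47,0.5,0.05],[-0.47,0.5,0.05],[-0.47,0.5,0.05],[-0.47,0.5,0.05],[-0.47,0.5,0.05],[-0.47,0.5,0.05],[-0.47,0.5,0.05],[-0.47,0.5,0.05],[-0.47,0.5,0.05],[-0.47,0.5,0.1],[-0.47,0.5,0.1],[0,0,0],[0,0,0],[0,0,0]]' --rotation '[[0,0,0],[0,0,0],[0,0,0],[0,0,0],[0,0,0],[0,0,0],[0,0,0],[0,0,0],[0,0,0],[0,0,0],[0,0,0],[0,0,0],[0,0,0.035],[0,0,0],[0,0,0]]' --gripper '[0,0,0,0,0,0,0,0,0,0,0,0,0,0,0]'

```text
clock: 4.35
tool_pos: [564.9, -360.2, 185.3]
ee_rot: [-2.658, -1.672, 0.0]
wrist_force: [0.6, -0.2, -0.5]
finger_gap: 91.3
gripper_force: 0.0
```

Run:
```python
from h import *
f=np.array([.432,.902]); p=np.array([564.7,-360.4])-2*f
to([*p,58],down(-25.6))
```

```text
clock 4.35 tcp [ 564.889 -360.156  185.291] q [-0.585  0.488  1.369  0.     1.286 -0.137] F [ 0.59  -0.195 -0.529] gap 91.27623482069961 0.0
shift [-0.059  0.003  3.182] turn [-0.002 -0.001 -0.001]
```

Emit:
play_rows --linear '[[-0.06,0,0.4],[0,0,0.5],[0,0,0.5],[0,0,0.5],[0,0,0.4],[0,0,0.3],[0,0,0.2],[0,0,0.2],[0,0,0.1],[0,0,0.08],[0,0,0],[0,0,0],[0,0,0],[0,0,0],[0,0,0],[0,0,0],[0,0,0],[0,0,0],[0,0,0],[0,0,0]]' --rotation '[[0,0,0],[0,0,0],[0,0,0],[0,0,0],[0,0,0],[0,0,0],[0,0,0],[0,0,0],[0,0,0],[0,0,0],[0,0,0],[0,0,0],[0,0,0],[0,0,0],[0,0,0],[0,0,0],[0,0,0],[0,0,0],[0,0,0],[0,0,0]]' --gripper '[0,0,0,0,0,0,0,0,0,0,0,1,1,1,1,1,1,1,1,1]'

```text
clock: 6.02
tool_pos: [564.2, -362.4, 58.7]
ee_rot: [-2.661, -1.67, -0.0]
wrist_force: [-0.1, 0.1, -0.2]
finger_gap: 34.3
gripper_force: 0.0
```

Emit:
play_rows --linear '[[0,0,0],[0,0,0],[0,0,0],[0,0,0],[0,0,0],[0,0,0],[0,0,0],[0,0,0],[0,0,0],[0,0,0]]' --rotation '[[0,0,0],[0,0,0],[0,0,0],[0,0,0],[0,0,0],[0,0,0],[0,0,0],[0,0,0],[0,0,0],[0,0,0]]' --gripper '[1,1,1,1,1,1,1,1,1,1]'

```text
clock: 6.85
tool_pos: [564.3, -362.6, 58.8]
ee_rot: [2.661, 1.67, 0.0]
wrist_force: [1.9, -0.6, 0.7]
finger_gap: 15.9
gripper_force: 30.0
```

Emit:
play_rows --linear '[[0,0,-0.1],[0,0,-0.2],[0,0,-0.3],[0,0,-0.3],[0,0,-0.3],[0,0,-0.3],[0,0,-0.3],[0,0,-0.3],[0,0,-0.3],[0,0,-0.3],[0,0,-0.3],[0,0,-0.2],[0,0,-0.1],[0,0,0],[0,0,0],[0,0,0]]' --rotation '[[0,0,0],[0,0,0],[0,0,0],[0,0,0],[0,0,0],[0,0,0],[0,0,0],[0,0,0],[0,0,0],[0,0,0],[0,0,0],[0,0,0],[0,0,0],[0,0,0],[0,0,0],[0,0,0]]' --gripper '[1,1,1,1,1,1,1,1,1,1,1,1,1,1,1,1]'

```text
clock: 8.18
tool_pos: [563.7, -362.2, 189.8]
ee_rot: [-2.659, -1.669, 0.001]
wrist_force: [0.4, 0.5, -3.5]
finger_gap: 15.6
gripper_force: 30.0
```

Run:
```python
from h import *
s=state();print(s['tool_pos'],s['wrist_force'],s['moment'],s['finger_gap'],s['gripper_force'])
c=grab('top','top1');d=grab('side','side1')
W=cloud(c).reshape(-1,3); p=s['tool_pos']
P=W[(np.hypot(W[:,0]-p[0],W[:,1]-p[1])<160)]
h=p[2]-58.7
m=(P[:,2]>h+35)&(P[:,2]<h+56)
Q=P[m];print(h,len(Q),Q.mean(0),cv2.minAreaRect(Q[:,:2].astype(np.float32)))
cv2.imwrite('pics/m1.png',np.vstack([cv2.resize(c['image'][120:240,270:470,::-1],(500,300)),cv2.resize(d['image'][200:384,220:500,::-1],(456,300))]) if 0 else np.hstack([cv2.resize(c['image'][120:280,270:430,::-1],(400,400)),cv2.resize(d['image'][184:384,230:430,::-1],(400,400))]))
```

```text
[ 563.671 -362.167  189.794] [ 0.442  0.479 -3.492] [-0.172  0.136 -0.011] 15.644672314994324 29.99777376651764
131.0940081648332 336 [ 586.311 -307.979  176.48 ] ((586.837646484375, -309.58209228515625), (128.31356811523438, 65.48983001708984), 64.28947448730469)
```

View pics/m1.png

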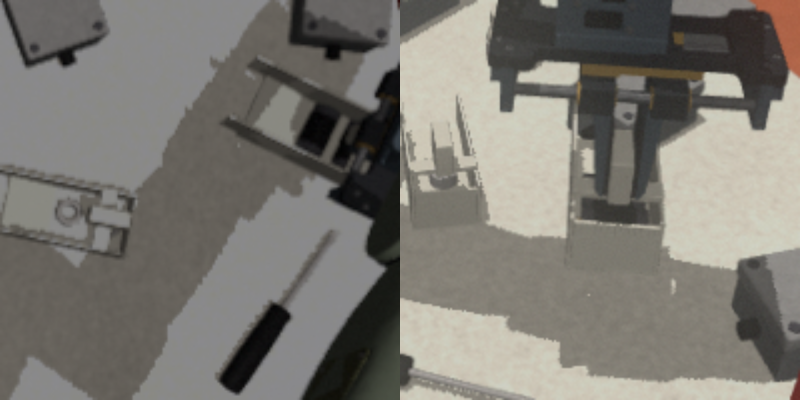

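The view shows the cells' tray lifted level with the cell inside (left pane (320,125)), gripped by its fin. The wrist load is 3.5 N, which matches the expected weight. I'm carrying it toward the box gently.

Emit:
play_rows --linear '[[0.1,-0.02,0],[0.2,-0.05,0],[0.3,-0.07,0],[0.5,-0.12,0],[0.5,-0.12,0],[0.5,-0.12,0],[0.5,-0.12,0],[0.5,-0.12,0],[0.5,-0.12,0],[0.5,-0.12,0],[0.5,-0.12,0],[0.5,-0.12,0],[0.5,-0.12,0],[0.5,-0.12,0],[0.5,-0.12,0],[0.5,-0.12,0],[0.4,-0.1,0],[0.3,-0.07,0],[0.2,-0.05,0],[0.1,-0.02,0]]' --rotation '[[0,0,0],[0,0,0],[0,0,0],[0,0,0],[0,0,0],[0,0,0],[0,0,0],[0,0,0],[0,0,0],[0,0,0],[0,0,0],[0,0,0],[0,0,0],[0,0,0],[0,0,0],[0,0,0],[0,0,0],[0,0,0],[0,0,0],[0,0,0]]' --gripper '[1,1,1,1,1,1,1,1,1,1,1,1,1,1,1,1,1,1,1,1]'

```text
clock: 9.95
tool_pos: [635.1, -35.4, 190.8]
ee_rot: [-2.659, -1.672, -0.0]
wrist_force: [-0.3, 0.6, -2.8]
finger_gap: 15.9
gripper_force: 30.0
```

Emit:
play_rows --linear '[[0,0,0],[0,0,0],[0,0,0],[0,0,0],[0,0,0],[0,0,0],[0,0,0],[0,0,0],[0,0,0],[0,0,0],[0,0,0],[0,0,0],[0,0,0],[0,0,0],[0,0,0],[0,0,0],[0,0,0],[0,0,0],[0,0,0],[0,0,0]]' --rotation '[[0,0,-0.02],[0,0,-0.05],[0,0,-0.08],[0,0,-0.08],[0,0,-0.08],[0,0,-0.08],[0,0,-0.08],[0,0,-0.08],[0,0,-0.08],[0,0,-0.08],[0,0,-0.08],[0,0,-0.08],[0,0,-0.08],[0,0,-0.08],[0,0,-0.08],[0,0,-0.08],[0,0,-0.05],[0,0,0],[0,0,0],[0,0,0]]' --gripper '[1,1,1,1,1,1,1,1,1,1,1,1,1,1,1,1,1,1,1,1]'

```text
clock: 11.62
tool_pos: [635.1, -37.5, 190.8]
ee_rot: [1.572, 2.72, -0.0]
wrist_force: [0.9, -0.1, -2.8]
finger_gap: 15.8
gripper_force: 30.0
```

```bash
cat >> h.py <<'E'
u=np.array([-.5,.866]); SILL=np.array([574.7,186.9])
def boxfit(Ws):
    P=np.vstack(Ws); P=P[(P[:,2]>197)&(P[:,2]<208)&(np.hypot(P[:,0]-514,P[:,1]-291)<125)]
    print('roof',cv2.minAreaRect(P[:,:2].astype(np.float32)))
E
python3 - <<'E'
from h import *
p=SILL-162*u
to([*p,189.5],down(30))
s=state()
c=grab('top','top2');W=cloud(c).reshape(-1,3)
q=s['tool_pos']
h=q[2]-58.7
# tray frame coords
f=R.from_rotvec(s['ee_rot']).as_matrix()[:,0]; l=np.array([-f[1],f[0]])
X=(W[:,:2]-q[:2])@f[:2]-32; Y=(W[:,:2]-q[:2])@l; Z=W[:,2]-h
m=(X>0)&(X<95)&(abs(Y)<45)&(Z>40)&(Z<60)
for sg in(1,-1):
    k=m&(sg*Y>20); print(k.sum(),X[k].max(),Y[k].mean(),np.polyfit(X[k],Z[k],1),np.polyfit(X[k],Y[k],1))
m=(X>-5)&(X<60)&(abs(Y)<22)&(Z>-5)&(Z<40); print('inside Z',np.histogram(X[m],8,weights=Z[m])[0]/np.maximum(1,np.histogram(X[m],8)[0]))
E
```

```text
clock 11.6167 tcp [635.112 -37.543 190.777] q [-0.077  0.43   1.452 -0.     1.259 -0.6  ] F [ 0.931 -0.126 -2.767] gap 15.817749109558317 29.997695982456207
shift [1.566 1.496 0.032] turn [ 0.     0.    -0.001]
29 89.85385824324511 31.16969349867351 [-0.014 48.412] [ 0.002 31.061]
58 89.8860498963871 -29.433230222468367 [-0.032 49.175] [  0.012 -30.121]
inside Z [24.421 26.948 29.547 27.687  6.877  8.886 11.755 13.517]
```

Emit:
play_rows --linear '[[0.05,0.05,0],[0.1,0.1,0],[0.15,0.15,0],[0.2,0.2,0],[0.2,0.2,0],[0.2,0.2,0],[0.2,0.2,0],[0.2,0.15,0.03],[0.1,0.1,0],[0.1,0.1,0],[0.07,0.05,0],[0,0,0],[0,0,0]]' --rotation '[[0,0,0],[0,0,0],[0,0,0],[0,0,0],[0,0,0],[0,0,0],[0,0,0],[0,0,0],[0,0,0],[0,0,0],[0,0,0],[0,0,0],[0,0,0]]' --gripper '[1,1,1,1,1,1,1,1,1,1,1,1,1]'

```text
clock: 12.75
tool_pos: [655.6, 47.2, 189.5]
ee_rot: [1.57, 2.721, -0.001]
wrist_force: [-0.5, -0.3, -2.9]
finger_gap: 15.7
gripper_force: 30.0
```

Emit:
play_rows --linear '[[0.05,0,0],[0.1,0,0],[0.15,0,0],[0.15,0,0],[0.15,0,0],[0.15,0,0],[0.15,0,0],[0.15,0,0],[0.15,0,0],[0.15,0,0],[0.15,0,0],[0.15,0,0],[0.1,0,0],[0.05,0,0],[0,0,0],[0,0,0]]' --rotation '[[0,0,0],[0,0,0],[0,0,0],[0,0,0],[0,0,0],[0,0,0],[0,0,0],[0,0,0],[0,0,0],[0,0,0],[0,0,0],[0,0,0],[0,0,0],[0,0,0],[0,0,0],[0,0,0]]' --gripper '[1,1,1,1,1,1,1,1,1,1,1,1,1,1,1,1]'

```text
clock: 14.08
tool_pos: [619.7, 109.7, 189.7]
ee_rot: [1.57, 2.721, -0.0]
wrist_force: [2.3, -2.2, -3.6]
finger_gap: 16.0
gripper_force: 30.0
```

Run:
```python
from h import *
to([*(SILL-57*u),189.5],down(30))
s=state(); q=s['tool_pos']; print('s',(q[:2]-SILL)@u,'lat',(q[:2]-SILL)@[-u[1],u[0]],s['moment'])
c=grab('top','top3');d=grab('side','side3')
boxfit([cloud(c).reshape(-1,3)])
cv2.imwrite('pics/m3.png',np.hstack([cv2.resize(c['image'][120:260,70:240,::-1],(400,330)),cv2.resize(d['image'][60:260,130:330,::-1],(400,330))]))
```

```text
clock 14.0833 tcp [619.717 109.664 189.68 ] q [ 0.157  0.42   1.471 -0.     1.25  -0.367] F [ 2.264 -2.224 -3.582] gap 16.01156647302065 29.999064803123474
shift [ 0.81  -0.009  0.004] turn [0.    0.    0.001]
s -89.39466435058199 lat -0.36699076038497225 [-0.57  -0.243  0.075]
roof ((514.017578125, 292.1542053222656), (161.4762420654297, 158.4149932861328), 29.791261672973633)
```

View pics/m3.png

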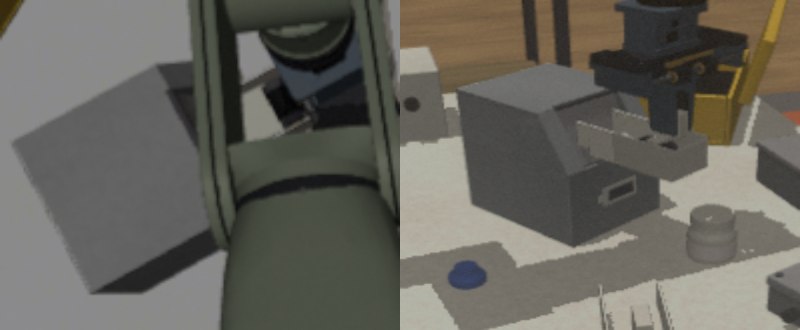

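The side pane shows the ears at (590,140) pushing the flap in, with the cells still aboard. The flap force is about 3 N. I'll advance to 65 mm past the sill, then tip about the sill.

Emit:
play_rows --linear '[[0.05,0,0],[0.1,0,0],[0.15,0,0],[0.15,0,0],[0.15,0,0],[0.12,0,0],[0.06,0,0],[0.03,0,0],[0,0,0],[0,0,0]]' --rotation '[[0,0,0],[0,0,0],[0,0,0],[0,0,0],[0,0,0],[0,0,0],[0,0,0],[0,0,0],[0,0,0],[0,0,0]]' --gripper '[1,1,1,1,1,1,1,1,1,1]'

```text
clock: 15.02
tool_pos: [604.7, 136.0, 189.9]
ee_rot: [1.567, 2.717, -0.003]
wrist_force: [5.0, -8.6, -5.0]
finger_gap: 15.6
gripper_force: 30.0
```

Emit:
play_rows --linear '[[0.07,0,-0.055],[0.07,0,-0.055],[0.07,0,-0.055],[0.07,0,-0.055],[0.07,0,-0.055],[0.07,0,-0.055],[0.07,0,-0.055],[0.07,0,-0.055],[0,0,0],[0,0,0]]' --rotation '[[0,-0.05,0],[0,-0.05,0],[0,-0.05,0],[0,-0.05,0],[0,-0.05,0],[0,-0.05,0],[0,-0.05,0],[0,-0.05,0],[0,0,0],[0,0,0]]' --gripper '[1,1,1,1,1,1,1,1,1,1]'

```text
clock: 15.85
tool_pos: [590.1, 159.9, 203.3]
ee_rot: [1.429, 2.48, -0.227]
wrist_force: [1.9, -3.4, -5.8]
finger_gap: 16.0
gripper_force: 30.0
```

```bash
cat >> h.py <<'E'
def piv():
    s=state(); q=s['tool_pos']; Rm=R.from_rotvec(s['ee_rot']).as_matrix()
    S=np.array([*SILL,120.]); d=Rm.T@(S-q)
    print('t',s['clock'],'sill in tool',d,'(want 57,0,69.7) tip',np.degrees(np.arcsin(-Rm[2,0])),'F',s['wrist_force'],'M',s['moment'],'q',s['qpos'],'gap',s['finger_gap'])
E
python3 -c "
from h import *
piv()"
```

```text
t 15.85 sill in tool [55.165  0.277 69.7  ] (want 57,0,69.7) tip 17.910476174407236 F [ 1.877 -3.404 -5.844] M [-0.557 -0.341  0.016] q [ 0.414  0.366  1.563 -0.335  1.197  0.01 ] gap 16.0310966277271
```

Emit:
play_rows --linear '[[0.07,0,-0.055],[0.07,0,-0.055],[0.07,0,-0.055],[0.07,0,-0.055],[0.07,0,-0.055],[0.07,0,-0.055],[0,0,0],[0,0,0]]' --rotation '[[0,-0.05,0],[0,-0.05,0],[0,-0.05,0],[0,-0.05,0],[0,-0.05,0],[0,-0.05,0],[0,0,0],[0,0,0]]' --gripper '[1,1,1,1,1,1,1,1]'

```text
clock: 16.52
tool_pos: [580.1, 177.5, 208.5]
ee_rot: [1.321, 2.29, -0.372]
wrist_force: [2.0, -1.2, -4.7]
finger_gap: 15.8
gripper_force: 30.0
```

```bash
python3 -c "
from h import *
piv()"
```

```text
t 16.5167 sill in tool [55.316  0.097 69.956] (want 57,0,69.7) tip 31.323974364496312 F [ 1.997 -1.168 -4.721] M [0.045 0.039 0.014] q [ 0.569  0.385  1.607 -0.582  1.237  0.264] gap 15.811867963560585
```

Emit:
play_rows --linear '[[0.07,0,-0.055],[0.07,0,-0.055],[0.07,0,-0.055],[0.07,0,-0.055],[0.07,0,-0.055],[0.07,0,-0.055],[0,0,0],[0,0,0],[0,0,0],[0,0,0],[0,0,0],[0,0,0]]' --rotation '[[0,-0.05,0],[0,-0.05,0],[0,-0.05,0],[0,-0.05,0],[0,-0.05,0],[0,-0.05,0],[0,0,0],[0,0,0],[0,0,0],[0,0,0],[0,0,0],[0,0,0]]' --gripper '[1,1,1,1,1,1,1,1,1,1,1,1]'

```text
clock: 17.52
tool_pos: [570.2, 194.8, 209.9]
ee_rot: [1.208, 2.091, -0.5]
wrist_force: [0.0, -2.4, -3.1]
finger_gap: 15.8
gripper_force: 30.0
```

```bash
python3 -c "
from h import *
piv()
c=grab('top','top4');d=grab('side','side4')
cv2.imwrite('pics/m4.png',np.hstack([cv2.resize(c['image'][120:260,70:240,::-1],(400,330)),cv2.resize(d['image'][60:220,150:310,::-1],(400,400))[:330]]))"
```

```text
t 17.5167 sill in tool [57.107 -0.095 69.995] (want 57,0,69.7) tip 44.9716588900562 F [ 0.035 -2.436 -3.088] M [ 0.295  0.342 -0.022] q [ 0.706  0.442  1.645 -0.797  1.331  0.495] gap 15.847728184089318
```

View pics/m4.png

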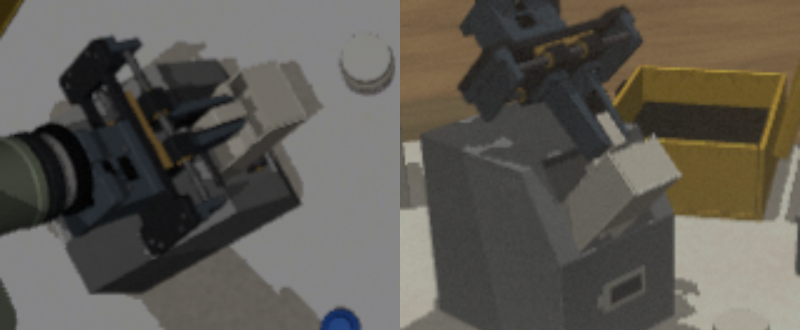

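The tray is tipped 45° with its spout inside the box (right pane (620,190)) and the gripper is clear of the roof. I'll add a short jog and dwell so both cells leave.

Emit:
play_rows --linear '[[0.035,0,-0.028],[0,0,0],[-0.035,0,0.028],[0,0,0],[0.035,0,-0.028],[0,0,0],[-0.035,0,0.028],[0,0,0],[0,0,0],[0,0,0],[0,0,0],[0,0,0]]' --rotation '[[0,-0.025,0],[0,0,0],[0,0.025,0],[0,0,0],[0,-0.025,0],[0,0,0],[0,0.025,0],[0,0,0],[0,0,0],[0,0,0],[0,0,0],[0,0,0]]' --gripper '[1,1,1,1,1,1,1,1,1,1,1,1]'

```text
clock: 18.62
tool_pos: [570.2, 195.3, 209.7]
ee_rot: [1.207, 2.091, -0.5]
wrist_force: [1.4, -1.5, -3.0]
finger_gap: 15.9
gripper_force: 30.0
```

Emit:
play_rows --linear '[[-0.07,0,0.055],[-0.07,0,0.055],[-0.07,0,0.055],[-0.07,0,0.055],[-0.07,0,0.055],[-0.07,0,0.055],[-0.07,0,0.055],[-0.07,0,0.055],[-0.07,0,0.055],[-0.07,0,0.055],[0,0,0],[0,0,0]]' --rotation '[[0,0.05,0],[0,0.05,0],[0,0.05,0],[0,0.05,0],[0,0.05,0],[0,0.05,0],[0,0.05,0],[0,0.05,0],[0,0.05,0],[0,0.05,0],[0,0,0],[0,0,0]]' --gripper '[1,1,1,1,1,1,1,1,1,1,1,1]'

```text
clock: 19.62
tool_pos: [588.7, 162.8, 208.6]
ee_rot: [1.393, 2.411, -0.28]
wrist_force: [2.2, -5.0, -1.6]
finger_gap: 15.8
gripper_force: 30.0
```

```bash
python3 -c "
from h import *
piv()"
```

```text
t 19.6167 sill in tool [59.996 -0.109 70.979] (want 57,0,69.7) tip 22.718409284024744 F [ 2.164 -4.956 -1.63 ] M [-0.667 -0.29   0.064] q [ 0.464  0.367  1.575 -0.425  1.207  0.095] gap 15.778389475088451
```

Emit:
play_rows --linear '[[-0.07,0,0.055],[-0.07,0,0.055],[-0.07,0,0.055],[-0.07,0,0.055],[-0.07,0,0.055],[-0.07,0,0.055],[-0.07,0,0.055],[-0.07,0,0.055],[-0.07,0,0.055],[-0.07,0,0.055],[0,0,0],[0,0,0]]' --rotation '[[0,0.05,0],[0,0.05,0],[0,0.05,0],[0,0.05,0],[0,0.05,0],[0,0.05,0],[0,0.05,0],[0,0.05,0],[0,0.05,0],[0,0.05,0],[0,0,0],[0,0,0]]' --gripper '[1,1,1,1,1,1,1,1,1,1,1,1]'

```text
clock: 20.62
tool_pos: [604.6, 135.8, 192.5]
ee_rot: [1.569, 2.718, -0.003]
wrist_force: [1.8, -3.9, -2.3]
finger_gap: 16.0
gripper_force: 30.0
```

```bash
python3 -c "
from h import *
piv()
d=grab('side','side5')
cv2.imwrite('pics/m5.png',cv2.resize(d['image'][70:210,170:330,::-1],(640,560),interpolation=cv2.INTER_CUBIC))"
```

```text
t 20.6167 sill in tool [59.467 -0.264 72.247] (want 57,0,69.7) tip 0.1986448873842823 F [ 1.757 -3.907 -2.333] M [-1.104 -0.402  0.137] q [ 0.204  0.403  1.492 -0.004  1.246 -0.319] gap 15.953456984396995
```

View pics/m5.png

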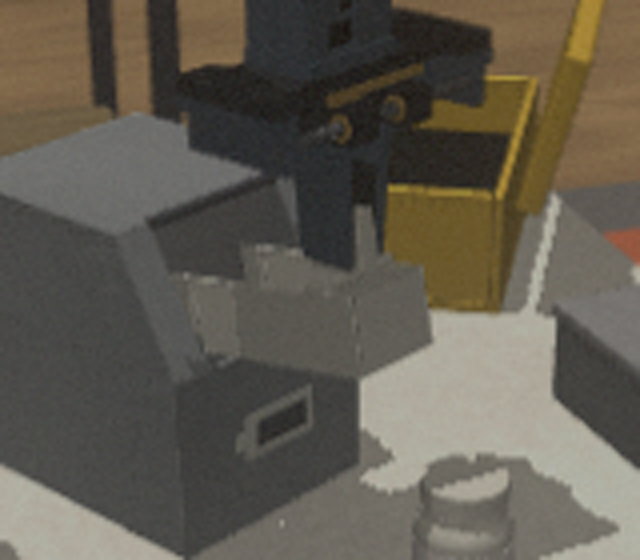

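The tray is level again and holding the flap open, with no cells visible over its walls. The load is lower too. I'll draw it straight out and verify.

Emit:
play_rows --linear '[[-0.05,0,0],[-0.1,0,0],[-0.15,0,0],[-0.15,0,0],[-0.15,0,0],[-0.15,0,0],[-0.15,0,0],[-0.15,0,0],[-0.15,0,0],[-0.2,0,0],[-0.2,0,0],[-0.2,0,0],[-0.2,0,0],[-0.2,0,0],[-0.2,0,0],[-0.2,0,0],[-0.1,0,0],[0,0,0],[0,0,0],[0,0,0]]' --rotation '[[0,0,0],[0,0,0],[0,0,0],[0,0,0],[0,0,0],[0,0,0],[0,0,0],[0,0,0],[0,0,0],[0,0,0],[0,0,0],[0,0,0],[0,0,0],[0,0,0],[0,0,0],[0,0,0],[0,0,0],[0,0,0],[0,0,0],[0,0,0]]' --gripper '[1,1,1,1,1,1,1,1,1,1,1,1,1,1,1,1,1,1,1,1]'

```text
clock: 22.33
tool_pos: [657.6, 44.0, 192.2]
ee_rot: [-1.57, -2.721, -0.0]
wrist_force: [0.1, -0.4, -2.4]
finger_gap: 15.8
gripper_force: 30.0
```

Run:
```python
from h import *
piv(); s=state(); q=s['tool_pos']; print(q)
c=grab('top','top6');d=grab('side','side6')
cv2.imwrite('pics/m6.png',np.hstack([cv2.resize(c['image'][120:240,130:270,::-1],(400,343)),cv2.resize(d['image'][70:230,170:356,::-1],(400,343))]))
W=cloud(c).reshape(-1,3);h=q[2]-58.7
f=R.from_rotvec(s['ee_rot']).as_matrix()[:2,0]; l=np.array([-f[1],f[0]])
X=(W[:,:2]-q[:2])@f-32; Y=(W[:,:2]-q[:2])@l; Z=W[:,2]-h
m=(abs(Y)<22)&(Z>-5)&(Z<40)
for a in range(-20,75,10):
    k=m&(X>=a)&(X<a+10); print(a,k.sum(),np.median(Z[k]) if k.any() else None)
m=(X>0)&(X<95)&(abs(Y)<45)&(Z>40)&(Z<60)
for sg in(1,-1):
    k=m&(sg*Y>20); print(k.sum(),X[k].max(),np.polyfit(X[k],Z[k],1),np.polyfit(X[k],Y[k],1))
# free floor: bench height map for placing
for x in range(480,760,20): print(x,[int(np.nanmax(np.r_[-9,W[(abs(W[:,0]-x)<10)&(abs(W[:,1]-y)<10),2]])) for y in range(-260,160,20)])
```

```text
t 22.3333 sill in tool [165.223  -0.26   72.318] (want 57,0,69.7) tip -0.027492861010068613 F [ 0.106 -0.355 -2.358] M [-0.019  0.028  0.013] q [ 0.049  0.466  1.389  0.     1.287 -0.475] gap 15.845025713038343
[657.639  43.962 192.238]
-20 3 -1.258278458373752
-10 46 -1.4067992811042132
0 58 -2.3627583056219237
10 48 -2.7117001631262383
20 46 -1.583212130183938
30 24 -1.386603177642769
40 0 None
50 0 None
60 0 None
70 0 NoneTraceback (most recent call last):
  File "<stdin>", line 13, in <module>
    return umr_maximum(a, axis, None, out, keepdims, initial, where)
ValueError: zero-size array to reduction operation maximum which has no identity
```

View pics/m6.png

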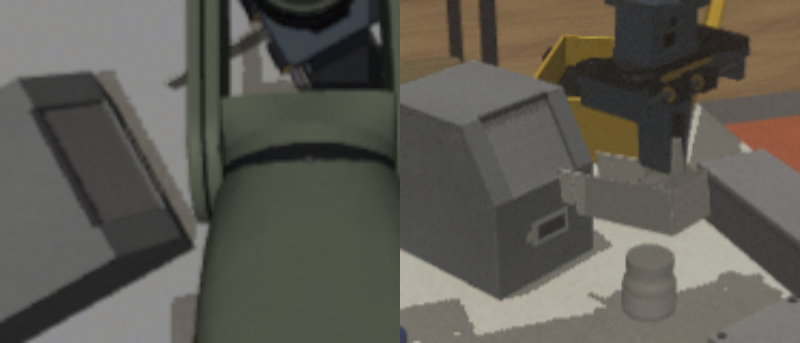

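The flap is shut, the tray is out and the wrist load is 2.4 N (tray alone), so the cells are in the box. I'm returning to the tray's original free spot.

Emit:
play_rows --linear '[[-0.2,-0.2,0],[-0.3,-0.3,0],[-0.3,-0.3,0],[-0.3,-0.3,0],[-0.3,-0.3,0],[-0.1,-0.1,0],[0,0,0],[0,0,0],[0,0,0],[0,0,0],[0,0,0],[0,0,0],[0,0,0],[0,0,0],[0,0,0],[0,0,0],[0,0,0],[0,0,0],[0,0,0]]' --rotation '[[0,0,0],[0,0,0],[0,0,0],[0,0,0],[0,0,0],[0,0,0],[0,0,0.04],[0,0,0.12],[0,0,0.12],[0,0,0.12],[0,0,0.12],[0,0,0.12],[0,0,0.12],[0,0,0.12],[0,0,0.12],[0,0,0.12],[0,0,0.12],[0,0,0],[0,0,0]]' --gripper '[1,1,1,1,1,1,1,1,1,1,1,1,1,1,1,1,1,1,1]'

```text
clock: 24.02
tool_pos: [635.7, -38.7, 192.3]
ee_rot: [-2.659, -1.673, 0.0]
wrist_force: [-0.4, -0.3, -1.2]
finger_gap: 15.8
gripper_force: 30.0
```

Emit:
play_rows --linear '[[-0.1,0.02,0],[-0.2,0.05,0],[-0.3,0.07,0],[-0.5,0.12,0],[-0.5,0.12,0],[-0.5,0.12,0],[-0.5,0.12,0],[-0.5,0.12,0],[-0.5,0.12,0],[-0.5,0.12,0],[-0.5,0.12,0],[-0.5,0.12,0],[-0.5,0.12,0],[-0.5,0.12,0],[-0.5,0.12,0],[-0.5,0.12,0],[-0.4,0.1,0],[-0.3,0.07,0],[-0.2,0.05,0],[-0.1,0.02,0]]' --rotation '[[0,0,0],[0,0,0],[0,0,0],[0,0,0],[0,0,0],[0,0,0],[0,0,0],[0,0,0],[0,0,0],[0,0,0],[0,0,0],[0,0,0],[0,0,0],[0,0,0],[0,0,0],[0,0,0],[0,0,0],[0,0,0],[0,0,0],[0,0,0]]' --gripper '[1,1,1,1,1,1,1,1,1,1,1,1,1,1,1,1,1,1,1,1]'

```text
clock: 25.68
tool_pos: [564.4, -365.0, 192.1]
ee_rot: [-2.662, -1.669, 0.0]
wrist_force: [-0.4, -0.2, -2.1]
finger_gap: 15.4
gripper_force: 30.0
```

Run:
```python
from h import *
to([564.3,-362.6,59.5],down(-25.7)); s=state(); q=s['tool_pos']
c=grab('top','top7');d=grab('side','side7')
h=q[2]-58.7
f=R.from_rotvec(s['ee_rot']).as_matrix()[:2,0]; l=np.array([-f[1],f[0]])
for W in (cloud(c).reshape(-1,3),cloud(dict(np.load('pics/top1.npz'))).reshape(-1,3)):
    X=(W[:,:2]-q[:2])@f-32; Y=(W[:,:2]-q[:2])@l; Z=W[:,2]-h
    m=(X>-5)&(X<95)&(abs(Y)<45)&(Z>38)&(Z<65)
    for sg in(1,-1):
        k=m&(sg*Y>20); print(k.sum(),X[k].max(),np.polyfit(X[k],Z[k],1),np.polyfit(X[k],Y[k],1))
    m=(abs(Y)<22)&(Z>-5)&(Z<40); print([np.median(Z[m&(X>=a)&(X<a+10)]).round(1) for a in range(-5,65,10) if (m&(X>=a)&(X<a+10)).any()])
cv2.imwrite('pics/m7.png',np.hstack([cv2.resize(c['image'][130:230,320:440,::-1],(400,333)),cv2.resize(d['image'][230:384,250:434,::-1],(400,333))]))
```

```text
clock 25.6833 tcp [ 564.42  -365.032  192.055] q [-0.591  0.487  1.354  0.     1.301 -0.14 ] F [-0.384 -0.156 -2.095] gap 15.441348708870594 29.999696910381317
shift [ 0.053 -0.029  3.314] turn [-0.    -0.    -0.003]
31 43.9047426150003 [-0.093 42.951] [ 0.002 32.653]
24 51.791408377500616 [-0.053 42.316] [  0.035 -28.731]
[np.float64(-1.7), np.float64(-1.8), np.float64(-1.8), np.float64(-1.1), np.float64(-0.6), np.float64(0.5), np.float64(1.8)]
92 91.77525161648369 [-0.007 45.462] [-0.005 34.884]
107 91.76259848391899 [-0.005 44.569] [  0.004 -26.197]
[np.float64(24.8), np.float64(27.6), np.float64(19.5), np.float64(3.6), np.float64(6.4), np.float64(9.0), np.float64(11.5)]
```

View pics/m7.png

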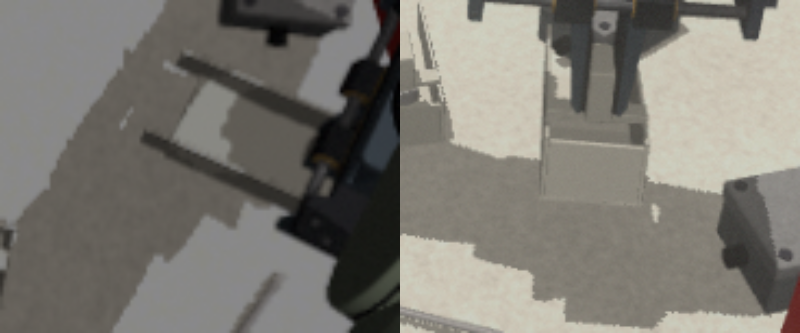

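The tray is empty, but it seems pitched a few degrees spout-down in the grip. I'll measure that.

Run:
```python
from h import *
s=state(); q=s['tool_pos'];h=q[2]-58.7
f=R.from_rotvec(s['ee_rot']).as_matrix()[:2,0]; l=np.array([-f[1],f[0]])
for n in('top7','side7'):
    W=cloud(dict(np.load(f'pics/{n}.npz'))).reshape(-1,3)
    X=(W[:,:2]-q[:2])@f-32; Y=(W[:,:2]-q[:2])@l; Z=W[:,2]-h
    for sg in(1,-1):
        k=(X>0)&(X<95)&(sg*Y>24)&(sg*Y<38)&(Z>15)&(Z<65)
        xs=[];zs=[]
        for a in range(0,95,6):
            j=k&(X>=a)&(X<a+6)
            if j.sum()>2: xs.append(X[j][Z[j].argmax()]);zs.append(np.percentile(Z[j],80))
        p=np.polyfit(xs,zs,1);print(n,sg,len(xs),p,np.degrees(np.arctan(p[0])),np.array(zs).round(0))
    k=(abs(Y)<20)&(X>22)&(X<62)&(Z>-20)&(Z<25)
    if k.sum()>20:print('ramp slope deg',np.degrees(np.arctan(np.polyfit(X[k],Z[k],1)[0])))
    k=(abs(Y)<25)&(X>-75)&(X<-40)&(Z>-20)&(Z<60)
    if k.sum()>20:print('rear z',Z[k].min(),np.percentile(Z[k],95))
```

```text
top7 1 14 [-0.142 42.674] -8.08692801830486 [44. 41. 41. 38. 39. 39. 36. 38. 35. 35. 33. 31. 33. 32.]
top7 -1 14 [-0.124 41.191] -7.052723206366042 [41. 39. 42. 38. 37. 38. 36. 33. 37. 35. 32. 34. 31. 32.]
ramp slope deg 6.183828958196498
side7 1 14 [-0.146 42.553] -8.329731590318236 [42. 41. 41. 40. 39. 39. 36. 36. 35. 35. 33. 32. 32. 32.]
side7 -1 5 [-0.156 41.029] -8.851791206479115 [43. 37. 40. 38. 38.]
ramp slope deg 5.4187200415821986
rear z 4.467511421030281 53.23304737507445
```

Emit:
play_rows --linear '[[0.05,-0.03,0.1],[0,0,0.2],[0,0,0.3],[0,0,0.3],[0,0,0.3],[0,0,0.3],[0,0,0.3],[0,0,0.3],[0,0,0.3],[0,0,0.2],[0,0,0.2],[0,0,0],[0,0,0],[0,0,0],[0,0,0],[0,0,0],[0,0,0]]' --rotation '[[0,0,0],[0,0,0],[0,0,0],[0,0,0],[0,0,0],[0,0,0],[0,0,0],[0,0,0],[0,0,0],[0,0,0],[0,0,0],[0,0.06,0],[0,0.06,0],[0,0.06,0],[0,0,0],[0,0,0],[0,0,0]]' --gripper '[1,1,1,1,1,1,1,1,1,1,1,1,1,1,1,1,1]'

```text
clock: 27.2
tool_pos: [564.8, -361.4, 80.2]
ee_rot: [-2.593, -1.628, -0.183]
wrist_force: [-0.2, 0.8, -2.2]
finger_gap: 16.0
gripper_force: 30.0
```

```bash
cat >> h.py <<'E'
def pitch(tag):
    s=state(); q=s['tool_pos'];h=q[2]-58.7
    f=R.from_rotvec(s['ee_rot']).as_matrix()[:2,0]; f=f/np.linalg.norm(f); l=np.array([-f[1],f[0]])
    print(s['clock'],q,'F',s['wrist_force'],'M',s['moment'],'h',h)
    for n in('top','side'):
        W=cloud(grab(n,n+tag)).reshape(-1,3)
        X=(W[:,:2]-q[:2])@f-32; Y=(W[:,:2]-q[:2])@l; Z=W[:,2]-h
        for sg in(1,-1):
            k=(X>0)&(X<95)&(sg*Y>24)&(sg*Y<38)&(Z>25)&(Z<65); xs=[];zs=[]
            for a in range(0,95,6):
                j=k&(X>=a)&(X<a+6)
                if j.sum()>2: xs.append(a+3);zs.append(np.percentile(Z[j],80))
            if len(xs)>3: p=np.polyfit(xs,zs,1);print(n,sg,len(xs),p,np.degrees(np.arctan(p[0])))
E
python3 -c "
from h import *
pitch('8')"
```

```text
27.2 [ 564.796 -361.412   80.189] F [-0.156  0.811 -2.205] M [-0.303  0.171  0.002] h 21.48934995524641
top 1 15 [-0.009 47.72 ] -0.5320772470685332
top -1 15 [-0.009 47.132] -0.49466664114294884
side 1 6 [ 0.016 47.221] 0.912609345922777
```

The tray is level again. I'll lower it 20 mm, then make fine steps.

Emit:
play_rows --linear '[[-0.014,0,0.1],[-0.014,0,0.1],[-0.014,0,0.1],[-0.014,0,0.1],[-0.007,0,0.05],[-0.004,0,0.03],[0,0,0],[0,0,0],[0,0,0]]' --rotation '[[0,0,0],[0,0,0],[0,0,0],[0,0,0],[0,0,0],[0,0,0],[0,0,0],[0,0,0],[0,0,0]]' --gripper '[1,1,1,1,1,1,1,1,1]'

```text
clock: 28.05
tool_pos: [564.9, -361.5, 60.9]
ee_rot: [-2.593, -1.627, -0.184]
wrist_force: [-0.1, -0.0, -1.4]
finger_gap: 16.3
gripper_force: 30.0
```

Emit:
play_rows --linear '[[-0.003,0,0.02],[-0.003,0,0.02],[0,0,0],[0,0,0]]' --rotation '[[0,0,0],[0,0,0],[0,0,0],[0,0,0]]' --gripper '[1,1,1,1]'

```text
clock: 28.38
tool_pos: [564.9, -361.8, 60.2]
ee_rot: [-2.594, -1.628, -0.184]
wrist_force: [-2.4, -0.8, 5.7]
finger_gap: 15.7
gripper_force: 30.0
```

Contact made. Releasing.

Emit:
play_rows --linear '[[0,0,0],[0,0,0],[0,0,0],[0,0,0],[0,0,0],[0,0,0],[0,0,0],[0,0,0],[0,0,0],[0,0,0],[0,0,0],[0,0,0]]' --rotation '[[0,0,0],[0,0,0],[0,0,0],[0,0,0],[0,0,0],[0,0,0],[0,0,0],[0,0,0],[0,0,0],[0,0,0],[0,0,0],[0,0,0]]' --gripper '[0.4,0.4,0.4,0.4,0.4,0.4,0.4,0.4,0.4,0.4,0.4,0.4]'

```text
clock: 29.38
tool_pos: [564.7, -361.4, 59.2]
ee_rot: [-2.593, -1.627, -0.184]
wrist_force: [-0.1, 0.4, 0.4]
finger_gap: 54.6
gripper_force: 0.0
```

Emit:
play_rows --linear '[[0,0,-0.1],[0,0,-0.2],[0,0,-0.3],[0,0,-0.4],[0,0,-0.4],[0,0,-0.4],[0,0,-0.4],[0,0,-0.4],[0,0,-0.4],[-0.5,0,-0.4],[-0.5,0,-0.4],[-0.5,0,-0.3],[-0.5,0,0],[-0.5,0,0],[0,0,0],[0,0,0]]' --rotation '[[0,0,0],[0,0,0],[0,0,0],[0,0,0],[0,0,0],[0,0,0],[0,0,0],[0,0,0],[0,0,0],[0,0,0],[0,0,0],[0,0,0],[0,0,0],[0,0,0],[0,0,0],[0,0,0]]' --gripper '[0.4,0.4,0.4,0.4,0.4,0.4,0.4,0.4,0.4,0.4,0.4,0.4,0.4,0.4,0.4,0.4]'

```text
clock: 30.72
tool_pos: [511.2, -472.1, 208.3]
ee_rot: [-2.595, -1.625, -0.185]
wrist_force: [-1.2, 0.3, -0.4]
finger_gap: 54.7
gripper_force: 0.0
```

Run:
```python
from h import *
s=state();print(s['clock'],s['tool_pos'],s['wrist_force'],s['finger_gap'])
c=grab('top','top9');d=grab('side','side9')
W=cloud(c)[145:210,335:420].reshape(-1,3)
for lo,hi in((35,60),(80,100)):
    Q=W[(W[:,2]>lo)&(W[:,2]<hi)]; print(len(Q),Q.mean(0),cv2.minAreaRect(Q[:,:2].astype(np.float32)) if len(Q) else 0)
cv2.imwrite('pics/m9.png',np.hstack([cv2.resize(c['image'][100:260,70:440,::-1],(400,173*2)),cv2.resize(d['image'][80:384,130:430,::-1],(390,346))]))
```

```text
30.7167 [ 511.162 -472.112  208.346] [-1.179  0.336 -0.367] 54.67894672557582
424 [ 574.45  -334.784   47.15 ] ((582.1034545898438, -322.49151611328125), (151.30130004882812, 65.518798828125), 64.51139831542969)
126 [ 561.903 -360.892   89.165] ((561.9064331054688, -362.2496643066406), (42.0322151184082, 15.771648406982422), 64.1628189086914)
```

View pics/m9.png

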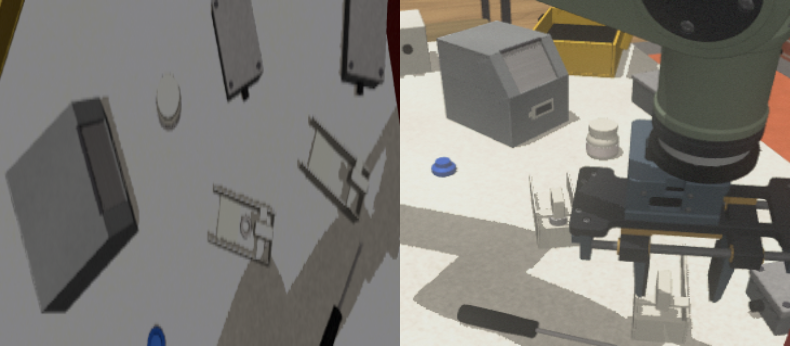

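The tray stands empty and upright (left pane (335,165), wall tops at 47 mm, fin at 89 mm). The flap is shut (left pane (105,165)), nothing is lying on the bench and the robot is clear. Handing in.

```bash
python3 -c "
from cell import *
print(close_job())"
```

```text
the job is handed in; nothing more can be done
None
```

I tipped the cells' tray into the drop box through the flap, drew it out empty and stood it upright at its original spot with the flap shut. I handed in at 31 s; I didn't see the cells inside the box, but the tray came out empty and none lay on the bench.

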